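# Put the chipping hammer and the flat bracket away in the welding kit tray

### The job

Put the chipping hammer and the flat steel bracket from the rubber mat into their own compartments of the blue kit tray: each must lie flat on the tray's floor in the compartment shaped for it, the hammer's head in the wide cross bay and its handle between the two grey cheeks, the bracket between its four grey corner blocks. Set them down rather than dropping them, do not press hard on the tray, let go of both, and leave the magnet on the mat and the tin and nozzle in the tray where they are.

Things in the scene. Friction and masses are not known exactly. Their poses are not given: they have to be found in the camera images.
- tray: blue sheet-metal kit tray, fixed, 254 (x) x 272 (y) mm, floor 3 mm thick; walls, dividers and grey blocks end 17 mm above the table. Origin: centre of its underside, z up. On the robot's left or right, turned up to 0.5 rad. Its +y half is the hammer's compartment; the -y half holds the bracket's compartment (-x end) and an open one with the tin and nozzle (+x end)
- hammer_place (a point): where hammer_grip belongs, 13 mm above the table (hammer lying on the tray floor). Axes as the tray's; hammer x (to the head) along this x. Head bay 40 (x) x 126 (y) mm centred 58 mm ahead, behind two ribs 44 mm apart; handle's tail in a 42 mm channel between grey cheeks starting 100 mm behind. Between ribs and cheeks open for fingers, 63 mm to each side in y
- bracket_place (a point): centre of the bracket's place, 8 mm above the table (half the bracket's thickness above the tray floor). Axes as the tray's. 52 mm along x by 134 mm along y between four grey corner blocks: the bracket's long side lies along this y, either way round. Between the blocks open for fingers: 70 mm wide in y, out to 57 mm each side in x
- mat: dark rubber mat fixed to the table, 310 x 310 x 3 mm, on which the hammer, bracket and magnet lie at the start; origin at the centre of its underside, z up
- hammer_grip (a point): the chipping hammer's grip point, near its centre of mass, on the centre line of its orange handle, half-way up its 20 mm thickness. x: along the handle to the steel head, z up. Lies flat, 200 mm long: handle 26 mm wide, from 130 mm behind this point to 20 mm ahead; 16 mm neck; head 24 mm along x, 104 mm across. 0.27 to 0.53 kg
- hammer_head (a point): centre of the hammer's steel head, 58 mm ahead of hammer_grip along the hammer's x; same axes
- bracket_center (a point): centre of the flat steel bracket, a bar 120 (its x) x 40 (its y) x 10 mm (z up) with two dark holes; half-way up, 5 mm above what it lies on. Mass 0.25 to 0.5 kg
- hammer: the whole chipping hammer; origin 30 mm behind hammer_grip along its x, at its underside; same axes
- bracket: the whole bracket; origin at the centre of its underside; same axes as bracket_center
- magnet: red welding magnet block, 44 x 36 x 18 mm, on the mat between the near ends of the parts (about 125 mm from the mat's centre towards its near edge); leave it alone; origin at the centre of its underside
- tin: yellow tin with a steel lid, 62 x 46 x 24 mm, already in the third, open compartment of the tray; leave it alone; origin at the centre of its underside
- nozzle: brass gas nozzle, 26 mm across, 40 mm high, standing in the same compartment as the tin; leave it alone; origin at the centre of its underside

How it is judged:
By the outcome, as a careful person would: the job done as asked, in the order asked, and still so for the second after the job is handed in, with the robot touching nothing.
It also fails if it takes over 64 s, if anything falls off the work surface, if the arm or the gripper's body presses on something with over 40 N, if the wrist force passes 120 N, or if a joint passes its speed limit or range.

### The arm

A 6-joint arm with a two-finger parallel gripper is mounted at the origin on the work surface. World frame = base frame: x ahead of the robot, y to its left, z up, the work surface at z = 0. Lengths are in m, angles in rad, forces in N, time in s.
With the tool pointing down it reaches from about 0.275 to 0.775 m from the base axis. Payload 14.6 kg.
Tool frame: the origin (TCP) lies at the very end of the fingers, on their centre line; the grasp point (between the pads) lies 19 mm behind it; z points along the fingers, y is the line along which they close (so a half turn about z gives the same grasp; the last joint's range is limited). The gripper opens to 85 mm and grips with 20 to 120 N. Pads are 22 mm wide; open, the fingers measure 114 mm over their backs; the gripper's body (76 mm by 85 mm) begins 54 mm behind the grasp point. The pads swing forward as they close: fully open they stand 13 mm farther back than shut.
Start: joints at [1.086, 0.263, -0.048, 1.259, 0, 1.415], TCP at [0.17, 0.497, 0.231] pointing down, gripper open.
Joint ranges: [-2.65, 2.65], [-0.89, 1.7], [-1.18, 1.37], [-2.13, 2.11], [-1.35, 1.29], [-3.14, 3.14]. Speed limits (rad/s): [1.89, 1.89, 2.57, 2.79, 3.14, 3.14].

### API

Orientations are given as a 3x3 rotation matrix whose columns are the frame's x, y, z axes.
In Python, from rig import env gives the robot as it stands.
- The arm moves only by the tool play_rows, never from a script. Its argument "targets" is a list of rows, each an object of numbers: "dx", "dy", "dz": the shift along the tool's x, y, z as a fraction of full scale; "spin": the turn about the tool's z as a fraction of full scale. In form: [{"dx": .., "dy": .., "dz": .., "spin": ..}, ...]. A call has 1 to 10 rows; each row shifts and turns the commanded pose from where the row before left it, along the tool's axes as they then stand; what a row does not reach is not made up. Full scale, the value 1, is 15 cm for a shift and pi/2 rad for a turn. A row lasts 1/10 s, in which the tool goes at most 50 mm and 8.59 degrees, less where a joint would pass 70% of its speed; a pose out of reach is approached as far as the arm can. A call with a number of a shift or a turn outside -1 to 1 is refused whole. A call with a gripper value outside its range is refused whole. "fingers" is the closure in counts, from 0 (fully open) to 255 (shut), set as the call begins (left out, the last holds). The fingers move at their own pace and stop on an object; "force" is the grip in N (left out, the last holds). Time passes only in rows, so rows that do not move let the fingers close. It gives the time, the measured TCP pose, the force, the opening and the grip force at its end, in the units of the state.
- env.get_obs(): the state, without advancing time (a new reading comes with each control period).
- env.grab_frame(name): name is "scene" or "top" or "wrist"; returns a dict with "frame" (420x560x3 uint8, red, green, blue), "z_map" (420x560 float32, m along the optical axis (not along the pixel's ray), 0 where there is no reading), "fovy" (degrees; the focal length in pixels is half the picture's height over the tangent of half this angle, whatever the lens; pixels are square), "cx", "cy" (the principal point, pixels), "k1" (the pictures are not rectified: a ray, as slopes to the right and down, at radius r is drawn at 1 + k1 r^2 times it, then the intrinsics apply), "R" (3x3) and "t" (3): a world point X has camera coordinates R X + t; the wrist camera has in their place "tool_from_camera" (4x4, takes a point from camera to tool coordinates, whose origin is the TCP and whose axes are the flange's). Camera axes: x right, y down, z forward; pixel columns grow to the right and rows downward; lengths in m; the calibration is good to about 2 mm. A picture is of the moment at which its call begins: read the wrist's pose just before it.
- env.hand_in(): hands the job in; it is judged then, once.
The state is a dict: "clock": time; "joint_pos": joint angles; "qvel": joint speeds; "tau": joint torques, N m; "eef_pos": TCP position; "ee_rot": TCP orientation; "contact_force": force on the tool from outside, world axes, zero at the start; "wrist_torque": the same for the moment, N m; "finger_gap": opening from 0.0 (shut) to 1.0 (fully open); "gripper_force": force on a finger pad.
Only numpy, scipy, OpenCV 4.12 (cv2) and the standard library are available. Lean on these libraries where they do the work, as an engineer would, in place of code of your own. Each camera call takes 0.05 s, during which the arm holds its last target. There are 200 camera calls.

## Working session

There is one attempt and no reset: what is moved stays moved. The work goes in short steps, Python scripts to look and compute and a tool call to move; the robot and the scene stay as the last step left them, time stands still between calls to the robot, and variables do not carry over. Pictures are saved under pics/ and viewed, at most 12 in all, crops included, and the job is handed in when it is done.

Besides the shell and the picture viewer there is one more tool, called after "Call:" as name([rows], argument=value, ...), one row to a line, values as JSON. play_rows: Moves the arm, as the interface text tells. Its arguments: {"type":"object","properties":{"targets":{"type":"array","items":{"type":"object","properties":{"dx":{"type":"number"},"dy":{"type":"number"},"dz":{"type":"number"},"spin":{"type":"number"}}}},"fingers":{"type":"number"},"force":{"type":"number"}},"required":["targets"]}

```bash
mkdir -p pics; cat > h.py <<'E'
import numpy as np, cv2
from rig import env
def grab(n):
    o=env.get_obs(); g=env.grab_frame(n)
    if 'tool_from_camera' in g:
        T=np.array(g['tool_from_camera']); Rw=np.array(o['ee_rot'])
        g['Rc']=Rw@T[:3,:3]; g['c']=Rw@T[:3,3]+np.array(o['eef_pos'])
    else:
        R=np.array(g['R']); g['Rc']=R.T; g['c']=-R.T@np.array(g['t'])
    return g
def rays(g,uv):
    uv=np.asarray(uv,float).reshape(-1,2); f=210/np.tan(np.radians(g['fovy'])/2)
    d=(uv-[g['cx'],g['cy']])/f; s=d.copy()
    for _ in range(20): s=d/(1+g['k1']*(s**2).sum(1,keepdims=True))
    return np.c_[s,np.ones(len(s))]@g['Rc'].T
def onplane(g,uv,z):
    r=rays(g,uv); return g['c']+r*((z-g['c'][2])/r[:,2])[:,None]
def save(g,n): cv2.imwrite('pics/'+n,g['frame'][:,:,::-1])
E
python3 - <<'E'
from h import *
o=env.get_obs(); print({k:np.round(v,3).tolist() for k,v in o.items()})
import pickle
G={}
for n in ('top','scene'):
    g=grab(n); save(g,n+'0.png'); G[n]=g; print(n,g['c'],g['fovy'],g['k1'],g['Rc'].round(2).tolist())
pickle.dump(G,open('g0.pkl','wb'))
E
```

```text
{'clock': 0.0, 'joint_pos': [1.086, 0.264, -0.049, 1.259, -0.0, 1.416], 'qvel': [0.0, 0.002, 0.0, -0.001, 0.001, -0.001], 'tau': [-0.003, -63.76, 38.457, 0.013, -0.0, 0.0], 'eef_pos': [0.17, 0.496, 0.231], 'ee_rot': [[-0.946, 0.324, -0.001], [0.324, 0.946, -0.001], [0.0, -0.001, -1.0]], 'contact_force': [0.318, -0.496, -0.009], 'wrist_torque': [0.009, -0.026, 0.015], 'gripper_force': 0.0, 'finger_gap': 0.999}
top [ 0.45450848 -0.00211973  1.12313838] 49.900300326762974 -0.005964112849263656 [[0.02, -1.0, 0.09], [-1.0, -0.02, 0.0], [-0.0, -0.09, -1.0]]
scene [1.18741556 0.02594936 0.6745181 ] 55.506431483805486 0.02745008558425329 [[-0.03, 0.7, -0.71], [1.0, 0.01, -0.03], [-0.02, -0.72, -0.7]]
```

View pics/top0.png

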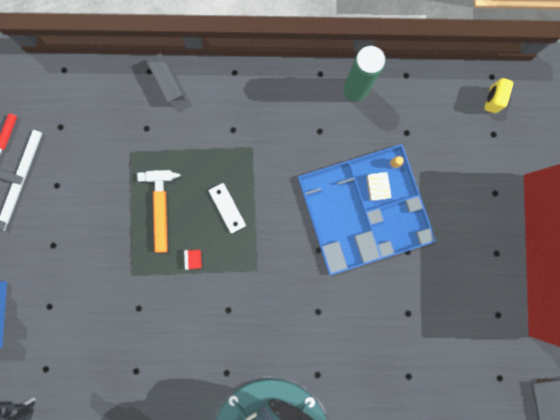

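View pics/scene0.png

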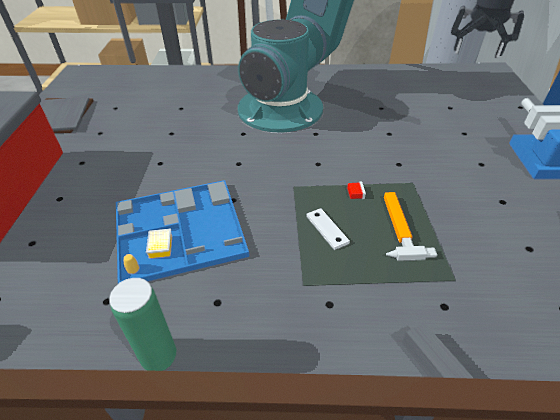

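The top view shows the mat at pixels (130–257, 148–275). On it the hammer's handle is at about (160,222) with its head at (158,176), the bracket is at (227,208), and the magnet is at (193,260). The tray is at about (366,210), with its cheeks at (335,258) and (367,247) and its ribs at (313,190) and (345,181). So tray +x points away from the robot, and the hammer's side is on the left. The scene view agrees with this.

```bash
cat >> h.py <<'E'
def big(m):
    m=cv2.morphologyEx(m.astype(np.uint8),cv2.MORPH_OPEN,np.ones((2,2),np.uint8))
    c,_=cv2.findContours(m,cv2.RETR_EXTERNAL,cv2.CHAIN_APPROX_NONE)
    return sorted(c,key=cv2.contourArea)[::-1]
def rect(g,c,z):
    p=onplane(g,c.reshape(-1,2),z)[:,:2]
    (cx,cy),wh,a=cv2.minAreaRect((p*1000).astype(np.float32))
    return np.round([cx,cy],1),np.round(wh,1),round(a,2)
def masks(g):
    h=cv2.cvtColor(g['frame'],cv2.COLOR_RGB2HSV).astype(int); H,S,V=h[...,0],h[...,1],h[...,2]
    return dict(orange=(H>8)&(H<22)&(S>150)&(V>120),white=(S<40)&(V>170),blue=(H>100)&(H<120)&(S>130)&(V>80),grey=(S<60)&(V>110)&(V<190),red=((H<6)|(H>174))&(S>150)&(V>100))
E
python3 - <<'E'
from h import *
import pickle
g=pickle.load(open('g0.pkl','rb'))['top']; M=masks(g)
z=dict(orange=.023,white=.018,blue=.017,grey=.017,red=.018)
for k in M:
    for c in big(M[k])[:8]:
        x,y,w,h=cv2.boundingRect(c)
        if cv2.contourArea(c)>60 and 120<x<440 and 130<y<285: print(k,(x,y,w,h),*rect(g,c,z[k]))
for p in [(160,222),(158,176),(227,208),(180,230)]: # depth check
    d=g['z_map'][p[1],p[0]]; r=rays(g,[p])[0]; print(p,(g['c']+r*d).round(4))
E
```

```text
orange (154, 193, 14, 60) [508.  276.4] [145.7  31. ] 3.77
white (210, 184, 37, 50) [545.3 114.2] [122.1  42.8] 28.93
white (369, 174, 23, 27) [ 605.4 -259.5] [63.7 50.4] 8.05
white (138, 171, 43, 21) [610.4 286.5] [ 49.9 104.3] 1.03
white (357, 233, 23, 29) [ 456.9 -230. ] [63.7 38. ] 18.69
white (325, 244, 22, 28) [ 430.6 -151.2] [64. 37.] 18.88
blue (299, 146, 133, 124) [ 548.5 -227.8] [255.7 274. ] 18.28
grey (356, 233, 23, 30) [ 456.6 -228.4] [65.  39.3] 17.73
grey (418, 230, 16, 15) [ 484.8 -370.9] [29.  33.5] 18.06
grey (407, 199, 16, 13) [ 561.7 -344.6] [29.2 31.4] 18.05
red (190, 251, 12, 19) [418.2 189.3] [43.6 26.8] 1.85
(160, 222) [0.5087 0.2779 0.0245]
(158, 176) [0.6221 0.2878 0.0231]
(227, 208) [0.5468 0.1166 0.0135]
(180, 230) [0.4908 0.2328 0.0035]
```

Call:
play_rows([
  {"spin": -0.083},
  {"spin": -0.083},
  {"spin": -0.083},
  {"dx": -0.2, "dy": -0.13},
  {"dx": -0.25, "dy": -0.16},
  {"dx": -0.25, "dy": -0.16},
  {"dx": -0.25, "dy": -0.16},
  {"dx": -0.25, "dy": -0.16},
  {"dx": -0.25, "dy": -0.16},
  {"dx": -0.25, "dy": -0.16},
], fingers=0, force=60)

```text
$.targets[0]: bad value
```

```bash
cat >> h.py <<'E'
def pose():
    o=env.get_obs(); R=np.array(o['ee_rot']); return np.array(o['eef_pos']),np.degrees(np.arctan2(R[1,1],R[0,1])),R,o
def plan(x,y,z,yaw):
    p,w,R,o=pose(); s=-(((yaw-w)+180)%360-180)/90; a=np.radians(yaw)
    d=np.array([x,y,z])-p
    D=np.array([d@[-np.sin(a),np.cos(a),0],d@[np.cos(a),np.sin(a),0],-d[2]])/.15
    print('t',round(o['clock'],2),'p',p.round(4),'yaw',w.round(2),'| spin',round(s,3),'then d',D.round(3),'rows',round(np.linalg.norm(D)/.333,1),'q',np.round(o['joint_pos'],2),'F',np.round(o['contact_force'],1),'gap',round(o['finger_gap'],3),'gf',round(o['gripper_force'],1))
E
python3 - <<'E'
from h import *
plan(.563,.2805,.231,93.6)
g=env.grab_frame('wrist'); print(np.round(g['tool_from_camera'],3),g['fovy'],g['k1'])
E
```

```text
t 0.1 p [0.1699 0.4965 0.2309] yaw 71.1 | spin -0.25 then d [-2.525e+00 -1.602e+00 -1.000e-03] rows 9.0 q [ 1.09  0.26 -0.05  1.26 -0.    1.42] F [-0.8  0.6  0.6] gap 1.002 gf 0.0
[[-0.    -0.959 -0.282  0.073]
 [ 1.     0.    -0.001 -0.   ]
 [ 0.001 -0.282  0.959 -0.144]
 [ 0.     0.     0.     1.   ]] 59.007538744114754 -0.033954088629661434
```

Call:
play_rows([
  {"dx": 0, "dy": 0, "dz": 0, "spin": -0.083},
  {"dx": 0, "dy": 0, "dz": 0, "spin": -0.083},
  {"dx": 0, "dy": 0, "dz": 0, "spin": -0.083},
  {"dx": -0.2, "dy": -0.13, "dz": 0, "spin": 0},
  {"dx": -0.25, "dy": -0.16, "dz": 0, "spin": 0},
  {"dx": -0.25, "dy": -0.16, "dz": 0, "spin": 0},
  {"dx": -0.25, "dy": -0.16, "dz": 0, "spin": 0},
  {"dx": -0.25, "dy": -0.16, "dz": 0, "spin": 0},
  {"dx": -0.25, "dy": -0.16, "dz": 0, "spin": 0},
  {"dx": -0.25, "dy": -0.16, "dz": 0, "spin": 0},
], fingers=0, force=60)

```text
clock: 1.15
eef_pos: [0.436, 0.3479, 0.2312]
ee_rot: [[-0.998, -0.061, -0.0], [-0.061, 0.998, -0.0], [0.0, -0.0, -1.0]]
contact_force: [0.2, 0.5, 0.3]
finger_gap: 1.001
gripper_force: 0.0
```

```bash
python3 - <<'E'
from h import *
plan(.563,.2805,.231,93.6)
E
```

```text
t 1.15 p [0.436  0.3479 0.2312] yaw 93.51 | spin -0.001 then d [-0.817 -0.502  0.001] rows 2.9 q [0.53 0.32 0.03 1.29 0.   0.47] F [0.2 0.5 0.3] gap 1.001 gf 0.0
```

Call:
play_rows([
  {"dx": -0.25, "dy": -0.15, "dz": 0, "spin": 0},
  {"dx": -0.25, "dy": -0.15, "dz": 0, "spin": 0},
  {"dx": -0.2, "dy": -0.13, "dz": 0, "spin": 0},
  {"dx": 0, "dy": 0, "dz": 0, "spin": 0},
  {"dx": 0, "dy": 0, "dz": 0, "spin": 0},
])

```text
clock: 1.65
eef_pos: [0.5436, 0.2907, 0.2307]
ee_rot: [[-0.998, -0.06, -0.001], [-0.06, 0.998, -0.0], [0.001, -0.0, -1.0]]
contact_force: [-0.4, 0.6, 0.1]
finger_gap: 1.002
gripper_force: 0.0
```

```bash
python3 - <<'E'
from h import *
g=grab('wrist'); save(g,'w1.png'); M=masks(g)
z=dict(orange=.023,white=.018,blue=.017,grey=.017,red=.021)
for k in M:
    for c in big(M[k])[:6]:
        if cv2.contourArea(c)>150: print(k,cv2.boundingRect(c),*rect(g,c,z[k]))
plan(.563,.2805,.231,93.6)
E
```

```text
orange (262, 64, 28, 160) [513. 284.] [148.8  24. ] 3.75
white (60, 110, 99, 124) [548.2 123. ] [119.1  43.2] 29.0
white (228, 224, 100, 46) [614.8 291. ] [ 49.8 103.3] 3.48
white (537, 301, 23, 40) [689.2 599.5] [51.5 25.3] 16.37
white (198, 10, 11, 57) [420.6 213.8] [46.5  6.2] 4.59
grey (155, 0, 405, 403) [595.6 369.8] [431.  449.6] 4.46
grey (0, 0, 113, 349) [583.7  67.3] [125.5 361.8] 81.39
grey (305, 148, 37, 97) [563.3 324.3] [100.5  34.5] 18.11
grey (287, 261, 54, 43) [654.9 335.7] [45.3 57.2] 17.4
grey (112, 272, 52, 64) [688.3 139.9] [22.8 94.9] 62.61
grey (72, 159, 39, 60) [567.3  98.5] [66.9 13.9] 28.4
red (165, 12, 36, 55) [422.9 196.3] [44.6 29.1] 3.94
t 1.7 p [0.5429 0.2912 0.231 ] yaw 93.5 | spin -0.001 then d [-0.129 -0.08  -0.   ] rows 0.5 q [0.36 0.42 0.2  1.34 0.   0.3 ] F [-0.9 -0.4 -0.7] gap 1.0 gf 0.0
```

View pics/w1.png

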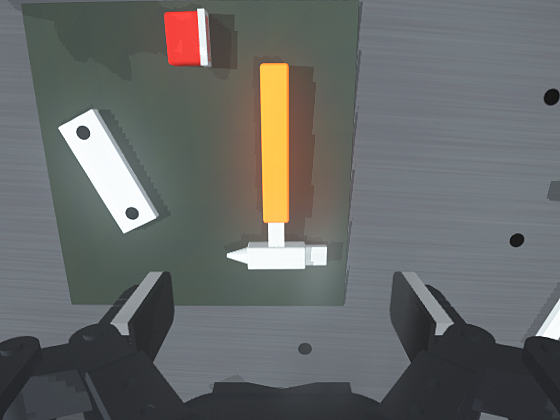

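The wrist view shows the handle at pixels (262–290, 64–224), the head at (228–328, 241–270), the bracket at about (108,172) and the magnet at (182,40). It puts everything about 8 mm from where the top camera does, so I'm checking against the scene camera and the mat.

```bash
python3 - <<'E'
from h import *
import pickle
G=pickle.load(open('g0.pkl','rb')); G['wrist']=grab('wrist')
for n,g in G.items():
    M=masks(g); h=cv2.cvtColor(g['frame'],cv2.COLOR_RGB2HSV).astype(int)
    M['mat']=(g['frame'].max(2)<75)&(h[...,0]>25)&(h[...,0]<95)&(h[...,1]>12)
    print(n,'f',g['cx'],g['cy'],'det',np.linalg.det(g['Rc']).round(4))
    for k,z,i in (('orange',.023,1),('white',.013,3),('red',.021,1),('mat',.003,1),('blue',.017,1)):
        for c in big(M[k])[:4]:
            p=onplane(g,c.reshape(-1,2),z)
            r=rect(g,c,z)
            if cv2.contourArea(c)>60 and .35<p[:,0].mean()<.8 and abs(p[:,1].mean())<.4: print('  ',k,cv2.boundingRect(c),*r)
g=G['wrist']
for p in [(275,140),(108,172),(90,230),(420,100),(182,40)]:
    d=g['z_map'][p[1],p[0]]; r=rays(g,[p])[0]; print(p,d,(g['c']+r*d).round(4))
g=G['scene']
for p in [(326,228),(396,215),(340,270)]:
    d=g['z_map'][p[1],p[0]]; r=rays(g,[p])[0]; print(p,(g['c']+r*d).round(4))
E
```

```text
top f 272.9816975999375 206.40755439739826 det 1.0
   orange (154, 193, 14, 60) [508.  276.4] [145.7  31. ] 3.77
   white (210, 184, 37, 50) [545.7 114.7] [122.7  43. ] 28.93
   red (190, 251, 12, 19) [418.3 188.8] [43.5 26.8] 1.85
   blue (299, 146, 133, 124) [ 548.5 -227.8] [255.7 274. ] 18.28
scene f 273.28100966108315 213.59014100697144 det 1.0
   orange (385, 193, 28, 51) [526.1 279.2] [161.9  32. ] 3.53
   white (110, 279, 42, 34) [ 743.5 -279.7] [76.7 79.1] 0.84
   red (348, 184, 16, 16) [437.3 194.4] [57.4 33.2] 3.96
   mat (400, 199, 22, 48) [521.1 314.3] [153.7  17.8] 1.3
   blue (117, 185, 133, 98) [ 564.1 -219.9] [265.3 272.6] 18.31
wrist f 281.57874026030134 209.93345823038936 det 1.0
   orange (263, 65, 27, 160) [513.4 284.8] [149.1  23.8] 3.66
   white (59, 111, 98, 124) [549.4 120.7] [120.8  43.9] 29.03
   white (227, 224, 100, 47) [617.  290.7] [ 51.7 104.9] 3.54
   white (198, 10, 10, 57) [419.4 212.7] [47.1  6.4] 4.21
   red (165, 13, 36, 55) [423.1 196.3] [44.6 29.1] 3.64
(275, 140) 0.34671184 [0.5051 0.2829 0.0235]
(108, 172) 0.36387604 [0.5468 0.1198 0.015 ]
(90, 230) 0.39197046 [0.613  0.091  0.0047]
(420, 100) 0.35825837 [0.4599 0.4212 0.0006]
(182, 40) 0.3236008 [0.4229 0.1962 0.0221]
(326, 228) [0.5557 0.1153 0.0128]
(396, 215) [0.5216 0.2772 0.023 ]
(340, 270) [0.6674 0.1381 0.003 ]
```

Call:
play_rows([
  {"dx": -0.13, "dy": -0.06, "dz": 0.1, "spin": 0},
  {"dx": 0, "dy": 0, "dz": 0.25, "spin": 0},
  {"dx": 0, "dy": 0, "dz": 0.3, "spin": 0},
  {"dx": 0, "dy": 0, "dz": 0.3, "spin": 0},
  {"dx": 0, "dy": 0, "dz": 0.2, "spin": 0},
  {"dx": 0, "dy": 0, "dz": 0, "spin": 0},
  {"dx": 0, "dy": 0, "dz": 0, "spin": 0},
])

```text
clock: 2.45
eef_pos: [0.5634, 0.2837, 0.0594]
ee_rot: [[-0.998, -0.062, -0.0], [-0.062, 0.998, -0.0], [0.0, -0.0, -1.0]]
contact_force: [0.6, 0.8, 0.4]
finger_gap: 1.002
gripper_force: 0.0
```

```bash
python3 - <<'E'
from h import *
g=grab('wrist'); save(g,'w2.png'); M=masks(g)
for k,z in (('orange',.023),('white',.023)):
    for c in big(M[k])[:3]:
        if cv2.contourArea(c)>150: print(k,cv2.boundingRect(c),*rect(g,c,z))
plan(.563,.2805,.007,93.6)
E
```

```text
orange (257, 0, 59, 290) [517.5 283.5] [140.4  26.1] 3.85
white (198, 290, 179, 79) [613.3 290.2] [ 50.7 101.1] 3.53
white (0, 173, 71, 130) [568.9 140.4] [63.1 41.5] 29.03
t 2.5 p [0.5641 0.2838 0.0603] yaw 93.54 | spin -0.001 then d [ 0.009 -0.022  0.355] rows 1.1 q [ 0.34  0.53 -0.09  0.94 -0.    0.28] F [ 0.8 -1.2  1.6] gap 1.002 gf 0.0
```

View pics/w2.png

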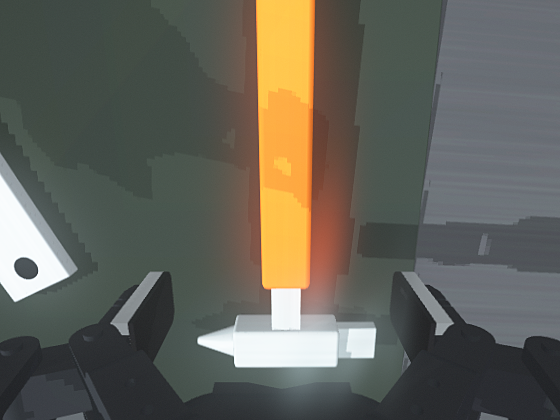

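The handle's front end is at pixel row 290 and its centre line at about column 287 (finger middle 282). That puts the grip point near (0.568, 0.287), so I'm correcting by a few mm, going down and gripping.

Call:
play_rows([
  {"dx": -0.025, "dy": 0.02, "dz": 0.15, "spin": 0},
  {"dx": 0, "dy": 0, "dz": 0.15, "spin": 0},
  {"dx": 0, "dy": 0, "dz": 0.05, "spin": 0},
  {"dx": 0, "dy": 0, "dz": 0, "spin": 0},
  {"dx": 0, "dy": 0, "dz": 0, "spin": 0},
])

```text
clock: 3.0
eef_pos: [0.5677, 0.2869, 0.0078]
ee_rot: [[-0.998, -0.061, 0.002], [-0.061, 0.998, 0.001], [-0.002, 0.0, -1.0]]
contact_force: [0.4, 0.2, 0.9]
finger_gap: 0.998
gripper_force: 0.0
```

Call:
play_rows([
  {"dx": 0, "dy": 0, "dz": 0, "spin": 0},
  {"dx": 0, "dy": 0, "dz": 0, "spin": 0},
  {"dx": 0, "dy": 0, "dz": 0, "spin": 0},
  {"dx": 0, "dy": 0, "dz": 0, "spin": 0},
  {"dx": 0, "dy": 0, "dz": 0, "spin": 0},
  {"dx": 0, "dy": 0, "dz": 0, "spin": 0},
  {"dx": 0, "dy": 0, "dz": 0, "spin": 0},
  {"dx": 0, "dy": 0, "dz": 0, "spin": 0},
], fingers=255, force=60)

```text
clock: 3.8
eef_pos: [0.567, 0.2867, 0.0068]
ee_rot: [[-0.998, -0.061, 0.0], [-0.061, 0.998, 0.0], [-0.0, 0.0, -1.0]]
contact_force: [-1.6, -1.1, 6.5]
finger_gap: 0.29
gripper_force: 60.3
```

Call:
play_rows([
  {"dx": 0, "dy": 0, "dz": -0.08, "spin": 0},
  {"dx": 0, "dy": 0, "dz": -0.2, "spin": 0},
  {"dx": 0, "dy": 0, "dz": -0.3, "spin": 0},
  {"dx": 0, "dy": 0, "dz": -0.3, "spin": -0.04},
  {"dx": 0, "dy": 0, "dz": -0.2, "spin": -0.06},
  {"dx": 0, "dy": 0, "dz": 0, "spin": -0.063},
  {"dx": 0, "dy": 0, "dz": 0, "spin": 0},
])

```text
clock: 4.5
eef_pos: [0.567, 0.2867, 0.1695]
ee_rot: [[-0.95, -0.314, 0.001], [-0.314, 0.95, 0.0], [-0.001, 0.0, -1.0]]
contact_force: [0.4, 0.5, -5.1]
finger_gap: 0.284
gripper_force: 59.6
```

Call:
play_rows([
  {"dx": 0.04, "dy": -0.13, "dz": 0, "spin": 0},
  {"dx": 0.08, "dy": -0.25, "dz": 0, "spin": 0},
  {"dx": 0.09, "dy": -0.29, "dz": 0, "spin": 0},
  {"dx": 0.09, "dy": -0.29, "dz": 0, "spin": 0},
  {"dx": 0.09, "dy": -0.29, "dz": 0, "spin": 0},
  {"dx": 0.09, "dy": -0.29, "dz": 0, "spin": 0},
  {"dx": 0.09, "dy": -0.29, "dz": 0, "spin": 0},
  {"dx": 0.09, "dy": -0.29, "dz": 0, "spin": 0},
  {"dx": 0.09, "dy": -0.29, "dz": 0, "spin": 0},
  {"dx": 0.08, "dy": -0.25, "dz": 0, "spin": 0},
])

```text
clock: 5.5
eef_pos: [0.5723, -0.1334, 0.1677]
ee_rot: [[-0.951, -0.308, -0.002], [-0.308, 0.951, 0.0], [0.001, 0.001, -1.0]]
contact_force: [0.5, 1.3, -4.5]
finger_gap: 0.283
gripper_force: 59.8
```

Call:
play_rows([
  {"dx": 0.03, "dy": -0.08, "dz": 0, "spin": 0},
  {"dx": 0, "dy": 0, "dz": 0, "spin": 0},
  {"dx": 0, "dy": 0, "dz": 0, "spin": 0},
  {"dx": 0, "dy": 0, "dz": 0, "spin": 0},
])

```text
clock: 5.9
eef_pos: [0.5724, -0.1427, 0.1682]
ee_rot: [[-0.95, -0.313, -0.001], [-0.313, 0.95, 0.001], [0.0, 0.001, -1.0]]
contact_force: [0.0, 0.2, -4.1]
finger_gap: 0.286
gripper_force: 59.9
```

```bash
python3 - <<'E'
from h import *
plan(.573,-.143,.17,108.3)
g=grab('wrist'); save(g,'w3.png'); M=masks(g)
p=pose()[0]; zh=p[2]-.0068+.023
for k,z in (('orange',zh),('white',zh),('blue',.017),('grey',.017)):
    for c in big(M[k])[:8]:
        if cv2.contourArea(c)>150: print(k,cv2.boundingRect(c),*rect(g,c,z))
E
```

```text
t 5.9 p [ 0.5724 -0.1427  0.1682] yaw 108.21 | spin -0.001 then d [-0.003 -0.003 -0.012] rows 0.0 q [-0.38  0.4  -0.02  1.16  0.   -0.7 ] F [ 0.   0.2 -4.1] gap 0.286 gf 59.9
orange (241, 0, 82, 344) [ 532.6 -154.9] [123.5  25.5] 18.52
white (103, 153, 65, 85) [ 550.  -204.6] [28.8 21.6] 8.73
white (322, 0, 43, 65) [ 476.9 -153.1] [18.8 12.8] 18.29
white (239, 344, 64, 46) [ 603.8 -136.5] [22.3 26.3] 18.21
white (148, 88, 43, 41) [ 516.6 -199.7] [12.9 13.6] 17.94
white (17, 90, 45, 41) [ 530.6 -241.6] [13.2 13.7] 18.24
white (540, 196, 20, 125) [526.3 -49.9] [51.6  7.7] 30.7
white (229, 0, 13, 65) [ 487.6 -185.5] [18.8  3.7] 18.34
white (2, 0, 43, 16) [ 500.7 -251.6] [ 4.4 13.6] 16.67
blue (0, 0, 214, 287) [ 585.4 -280.1] [229.6 147.6] 18.76
blue (332, 0, 39, 286) [ 527.3 -102.8] [226.1  26.5] 18.39
blue (197, 68, 12, 69) [ 522.7 -222. ] [50.5  6.8] 19.97
grey (355, 0, 205, 328) [516.4 -13.3] [274.8 136.1] 14.19
grey (0, 163, 212, 237) [ 753.7 -300.4] [192.9 235.6] 71.18
grey (190, 0, 52, 67) [ 472.3 -225.8] [45.1 36.3] 18.34
grey (148, 87, 43, 42) [ 534.2 -245.5] [30.6 31.5] 17.96
grey (17, 89, 47, 42) [ 566.7 -342.3] [30.5 32.6] 19.17
grey (302, 338, 26, 48) [717.9 -61.1] [53.3 24.1] 19.19
grey (540, 194, 20, 111) [550.2  91.3] [104.   15.2] 23.49
grey (238, 338, 26, 44) [ 734.9 -119.8] [48.9 24.1] 17.32
```

View pics/w3.png

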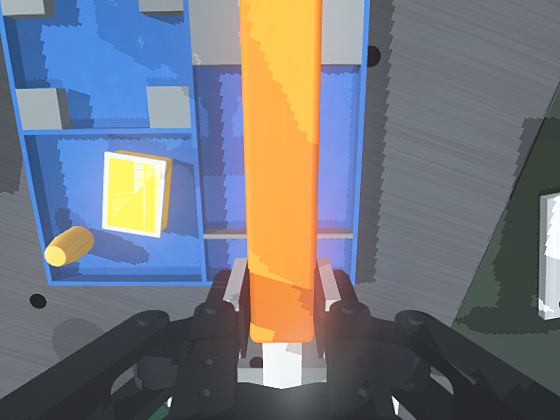

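The tray is seen past the held hammer. The cheeks' front edges are at pixel row 65 (columns 190–242 and 322–365), the ribs' row is at 236, the far wall at row 286, and the outer right wall at columns 356–371. I'm fitting these edges on the z = 17 mm plane.

```bash
cat >> h.py <<'E'
def line(P):
    vx,vy,x,y=cv2.fitLine((P[:,:2]*1000).astype(np.float32),cv2.DIST_HUBER,0,.1,.01).ravel(); return np.array([x,y]),np.array([vx,vy])
def tray(g,cols,rowsR,rowsL):
    h=cv2.cvtColor(g['frame'],cv2.COLOR_RGB2HSV).astype(int); b=(h[...,0]>100)&(h[...,0]<122)&(h[...,1]>110)&(h[...,2]>60)
    far=np.array([(c,np.where(b[:,c])[0].max()+.5) for c in cols]); R=np.array([(np.where(b[r])[0].max()+.5,r) for r in rowsR]); L=np.array([(np.where(b[r])[0].min()-.5,r) for r in rowsL])
    out=[line(onplane(g,p,.017)) for p in (far,R,L)]
    ang=[np.degrees(np.arctan2(d[1],d[0])) for _,d in out]; return out,np.round(ang,2)
E
python3 - <<'E'
from h import *
g=grab('wrist')
out,ang=tray(g,range(60,200,4),range(20,230,5),range(150,275,5)); print(ang)
yaw=18.3; a=np.radians(yaw); ex=np.array([np.cos(a),np.sin(a)]); ey=np.array([-np.sin(a),np.cos(a)])
F,R,L=[o[0] for o in out]
xf=F@ex; yr=R@ey; yl=L@ey; print('far x',xf,'y+ ',yr,'y-',yl,'width',yr-yl)
C=ex*(xf-127)+ey*(yr-136); print('centre',C)
def T(uv,z=.017):
    P=onplane(g,uv,z)[:,:2]*1000-C; return np.c_[P@ex,P@ey].round(1)
print('cheek front/inner, ribs',T([(215,66),(343,66),(242,60),(322,60),(225,236),(338,236),(190,60),(204,236),(352,236)]))
print('blocks', T([(65,92),(65,129),(148,90),(148,129),(20,129),(190,129),(100,131)]))
p=pose()[0]; print('tcp in tray',(p[:2]*1000-C)@ex,(p[:2]*1000-C)@ey)
s=cv2.cvtColor(g['frame'],cv2.COLOR_RGB2HSV)
print('hammer edges row200', [np.where((s[r,:,0]<22)&(s[r,:,0]>8)&(s[r,:,1]>120)&(np.abs(np.arange(560)-281)<60))[0][[0,-1]].tolist() for r in (20,100,200,300)])
print('V col', s[225:250,225,2].tolist(), s[225:250,338,2].tolist())
E
```

```text
[-71.4   18.39  18.6 ]
far x 582.0704808077759 y+  -250.85527357531055 y- -523.4777493012392 width 272.62247572592867
centre [ 553.52514606 -224.40155499]
cheek front/inner, ribs [[-54.9  22.6]
 [-54.8 118.2]
 [-59.   42.9]
 [-58.9 102.4]
 [ 80.2  24.3]
 [ 80.3 119.9]
 [-59.2   4.1]
 [ 80.2   6.5]
 [ 80.3 131.8]]
blocks [[ -37.3  -94.1]
 [  -9.4  -98.4]
 [ -38.   -29.5]
 [  -8.8  -32.3]
 [  -9.8 -135. ]
 [  -8.6    0.8]
 [  -7.6  -70.6]]
tcp in tray 43.706998274958636 71.41581719831466
hammer edges row200 [[240, 321], [243, 319], [246, 316], [250, 313]]
V col [147, 146, 148, 130, 129, 136, 132, 131, 135, 171, 186, 184, 185, 178, 173, 170, 171, 171, 173, 174, 172, 173, 173, 175, 175] [201, 202, 209, 168, 153, 152, 152, 149, 160, 181, 190, 191, 181, 171, 212, 227, 225, 224, 224, 224, 224, 224, 224, 224, 224]
```

Call:
play_rows([
  {"dx": -0.012, "dy": -0.015, "dz": 0.15, "spin": -0.002},
  {"dx": 0, "dy": 0, "dz": 0.25, "spin": 0},
  {"dx": 0, "dy": 0, "dz": 0.25, "spin": 0},
  {"dx": 0, "dy": 0, "dz": 0.2, "spin": 0},
  {"dx": 0, "dy": 0, "dz": 0.07, "spin": 0},
  {"dx": 0, "dy": 0, "dz": 0, "spin": 0},
  {"dx": 0, "dy": 0, "dz": 0, "spin": 0},
])

```text
clock: 6.7
eef_pos: [0.5758, -0.1457, 0.0316]
ee_rot: [[-0.949, -0.315, 0.001], [-0.315, 0.949, -0.001], [-0.001, -0.001, -1.0]]
contact_force: [0.9, -1.1, -3.3]
finger_gap: 0.286
gripper_force: 59.8
```

```bash
python3 - <<'E'
from h import *
p=pose()[0]; C=np.array([553.5,-224.4]); a=np.radians(18.4); ex=np.array([np.cos(a),np.sin(a)]); ey=np.array([-np.sin(a),np.cos(a)])
print('tcp in tray',(p[:2]*1000-C)@ex,(p[:2]*1000-C)@ey)
plan(p[0],p[1],.007,108.4)
g=grab('wrist'); save(g,'w4.png')
E
```

```text
tcp in tray 46.03834388925662 67.67422444064566
t 6.7 p [ 0.5758 -0.1457  0.0316] yaw 108.39 | spin -0.0 then d [0.    0.    0.164] rows 0.5 q [-0.38  0.5  -0.24  0.83  0.   -0.71] F [ 0.9 -1.1 -3.3] gap 0.286 gf 59.8
```

View pics/w4.png

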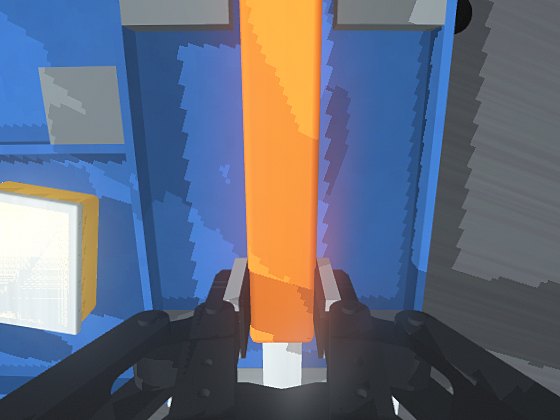

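The hammer hangs about 2 mm left of the bay's centre (compartment columns 150–425 at row 300, handle centre at 281), and the cheeks straddle the handle. I'm shifting +2 mm and lowering.

Call:
play_rows([
  {"dx": 0, "dy": 0.013, "dz": 0.06, "spin": 0},
  {"dx": 0, "dy": 0, "dz": 0.05, "spin": 0},
  {"dx": 0, "dy": 0, "dz": 0.03, "spin": 0},
  {"dx": 0, "dy": 0, "dz": 0.01, "spin": 0},
  {"dx": 0, "dy": 0, "dz": 0.005, "spin": 0},
  {"dx": 0, "dy": 0, "dz": 0.005, "spin": 0},
  {"dx": 0, "dy": 0, "dz": 0, "spin": 0},
])

```text
clock: 7.45
eef_pos: [0.5743, -0.1438, 0.0068]
ee_rot: [[-0.949, -0.315, 0.0], [-0.315, 0.949, -0.0], [-0.0, -0.0, -1.0]]
contact_force: [-4.1, 1.2, 3.7]
finger_gap: 0.288
gripper_force: 60.8
```

Call:
play_rows([
  {"dx": 0, "dy": 0, "dz": 0, "spin": 0},
  {"dx": 0, "dy": 0, "dz": 0, "spin": 0},
  {"dx": 0, "dy": 0, "dz": 0, "spin": 0},
  {"dx": 0, "dy": 0, "dz": 0, "spin": 0},
  {"dx": 0, "dy": 0, "dz": 0, "spin": 0},
], fingers=100)

```text
clock: 7.95
eef_pos: [0.5745, -0.1438, 0.0063]
ee_rot: [[-0.949, -0.315, 0.0], [-0.315, 0.949, -0.0], [-0.0, -0.0, -1.0]]
contact_force: [1.3, 0.3, -0.1]
finger_gap: 0.607
gripper_force: 0.0
```

Call:
play_rows([
  {"dx": 0, "dy": 0, "dz": -0.08, "spin": 0},
  {"dx": 0, "dy": 0, "dz": -0.2, "spin": 0},
  {"dx": 0, "dy": 0, "dz": -0.3, "spin": 0},
  {"dx": 0, "dy": 0, "dz": -0.3, "spin": 0},
  {"dx": 0, "dy": 0, "dz": -0.2, "spin": 0},
  {"dx": 0, "dy": 0, "dz": 0, "spin": 0},
  {"dx": 0, "dy": 0, "dz": 0, "spin": 0},
])

```text
clock: 8.65
eef_pos: [0.5746, -0.1439, 0.1692]
ee_rot: [[-0.949, -0.315, 0.001], [-0.315, 0.949, -0.001], [-0.001, -0.001, -1.0]]
contact_force: [0.0, 0.1, -0.4]
finger_gap: 0.614
gripper_force: 0.0
```

```bash
python3 - <<'E'
from h import *
g=grab('wrist'); save(g,'w5.png'); M=masks(g)
for c in big(M['orange'])[:2]: print('orange',cv2.boundingRect(c),*rect(g,c,.023))
c=big(M['orange'])[0].reshape(-1,2)
for uv in [(275,30),(275,100),(280,200),(280,240),(275,285)]:
    d=g['z_map'][uv[1],uv[0]]; print(uv,(g['c']+rays(g,[uv])[0]*d).round(4))
# bracket plan: grasp across its width (tool y = bracket y), bracket x at ~ -61 or 29 deg
plan(.55,.121,.17,29.0)
E
```

```text
orange (265, 21, 36, 198) [ 522.4 -159.6] [147.5  25.6] 18.71
orange (168, 190, 5, 24) [ 608.  -227.8] [19.9  2.1] 8.47
(275, 30) [ 0.4601 -0.1864  0.0238]
(275, 100) [ 0.5061 -0.1713  0.0236]
(280, 200) [ 0.578  -0.1436  0.0254]
(280, 240) [ 0.6123 -0.1323  0.0204]
(275, 285) [ 0.6632 -0.1205  0.0016]
t 8.7 p [ 0.5741 -0.1437  0.1682] yaw 108.36 | spin 0.882 then d [ 1.621  0.715 -0.012] rows 5.3 q [-0.38  0.4  -0.01  1.16  0.   -0.7 ] F [ 0.3 -0.1 -1. ] gap 0.608 gf 0.0
```

View pics/w5.png

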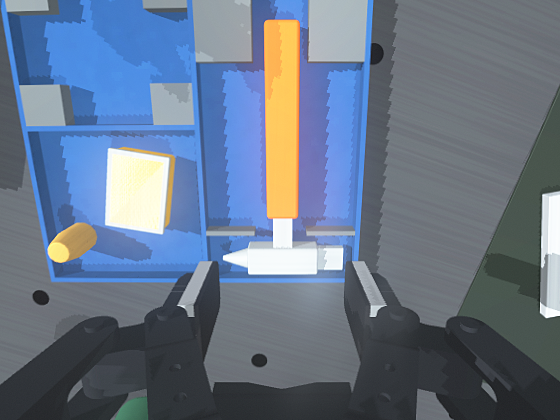

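The hammer lies flat in its bay: head at pixels (222–342, 244–274), handle between the cheeks, heights about 23 mm. The tin and nozzle are undisturbed. Next is the bracket, at about (0.549, 0.121) with its long axis at 29°.

Call:
play_rows([
  {"dx": 0, "dy": 0, "dz": 0, "spin": -0.059},
  {"dx": 0, "dy": 0, "dz": 0, "spin": -0.059},
  {"dx": -0.06, "dy": 0.14, "dz": 0, "spin": 0},
  {"dx": -0.12, "dy": 0.27, "dz": 0, "spin": 0},
  {"dx": -0.12, "dy": 0.27, "dz": 0, "spin": 0},
  {"dx": -0.12, "dy": 0.27, "dz": 0, "spin": 0},
  {"dx": -0.12, "dy": 0.27, "dz": 0, "spin": 0},
  {"dx": -0.11, "dy": 0.26, "dz": 0, "spin": 0},
  {"dx": -0.06, "dy": 0.14, "dz": 0, "spin": 0},
], fingers=0)

```text
clock: 9.6
eef_pos: [0.5484, 0.1231, 0.1672]
ee_rot: [[-0.874, -0.486, -0.002], [-0.486, 0.874, 0.0], [0.002, 0.001, -1.0]]
contact_force: [-0.1, -1.1, 0.0]
finger_gap: 1.001
gripper_force: 0.0
```

Call:
play_rows([
  {"dx": 0, "dy": 0, "dz": 0.2, "spin": 0},
  {"dx": 0, "dy": 0, "dz": 0.3, "spin": 0},
  {"dx": 0, "dy": 0, "dz": 0.2, "spin": 0},
  {"dx": 0, "dy": 0, "dz": 0, "spin": 0},
  {"dx": 0, "dy": 0, "dz": 0, "spin": 0},
])

```text
clock: 10.1
eef_pos: [0.5494, 0.1203, 0.0633]
ee_rot: [[-0.875, -0.485, -0.002], [-0.485, 0.875, -0.0], [0.001, 0.001, -1.0]]
contact_force: [0.3, -0.0, 0.1]
finger_gap: 1.001
gripper_force: 0.0
```

```bash
python3 - <<'E'
from h import *
g=grab('wrist'); save(g,'w6.png'); M=masks(g)
for c in big(M['white'])[:3]:
    if cv2.contourArea(c)>300: print('white',cv2.boundingRect(c),*rect(g,c,.013))
plan(.549,.121,.005,119.0)
E
```

```text
white (239, 127, 78, 205) [550.  119.5] [120.5  39.9] 28.98
t 10.15 p [0.5502 0.1203 0.0643] yaw 118.98 | spin -0.0 then d [0.005 0.008 0.395] rows 1.2 q [ 0.07  0.43 -0.27  0.87 -0.   -0.44] F [0.6 0.2 0.9] gap 0.998 gf 0.0
```

View pics/w6.png

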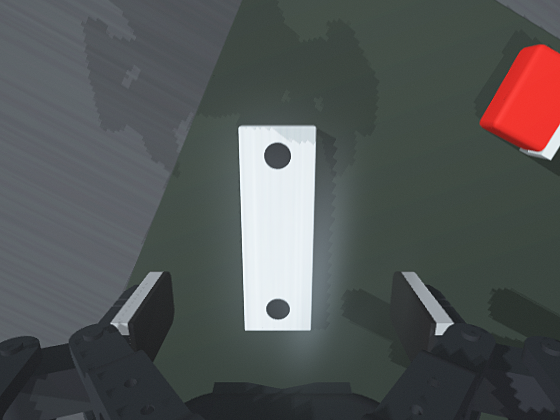

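The bracket sits squarely at pixels (239–317, 127–331), with its measured centre at (0.550, 0.1195), size 120.5 × 39.9 mm and angle 29.0°. The TCP is already over it, so I'm descending and gripping.

Call:
play_rows([
  {"dx": 0, "dy": -0.004, "dz": 0.2, "spin": 0},
  {"dx": 0, "dy": 0, "dz": 0.14, "spin": 0},
  {"dx": 0, "dy": 0, "dz": 0.05, "spin": 0},
  {"dx": 0, "dy": 0, "dz": 0, "spin": 0},
  {"dx": 0, "dy": 0, "dz": 0, "spin": 0},
])

```text
clock: 10.65
eef_pos: [0.551, 0.1199, 0.0062]
ee_rot: [[-0.875, -0.485, 0.002], [-0.485, 0.875, 0.0], [-0.002, -0.001, -1.0]]
contact_force: [0.2, 0.5, -0.4]
finger_gap: 1.001
gripper_force: 0.0
```

Call:
play_rows([
  {"dx": 0, "dy": 0, "dz": 0, "spin": 0},
  {"dx": 0, "dy": 0, "dz": 0, "spin": 0},
  {"dx": 0, "dy": 0, "dz": 0, "spin": 0},
  {"dx": 0, "dy": 0, "dz": 0, "spin": 0},
  {"dx": 0, "dy": 0, "dz": 0, "spin": 0},
  {"dx": 0, "dy": 0, "dz": 0, "spin": 0},
  {"dx": 0, "dy": 0, "dz": 0, "spin": 0},
], fingers=255, force=60)

```text
clock: 11.35
eef_pos: [0.5505, 0.1198, 0.0057]
ee_rot: [[-0.875, -0.485, 0.001], [-0.485, 0.875, -0.0], [-0.001, -0.001, -1.0]]
contact_force: [-2.1, -1.3, 12.0]
finger_gap: 0.444
gripper_force: 59.4
```

Call:
play_rows([
  {"dx": 0, "dy": 0, "dz": -0.08, "spin": 0},
  {"dx": 0, "dy": 0, "dz": -0.2, "spin": 0},
  {"dx": 0, "dy": 0, "dz": -0.3, "spin": 0},
  {"dx": 0, "dy": 0, "dz": -0.3, "spin": 0},
  {"dx": 0, "dy": 0, "dz": -0.2, "spin": 0},
  {"dx": 0, "dy": 0, "dz": 0, "spin": 0},
  {"dx": 0, "dy": 0, "dz": 0, "spin": 0},
])

```text
clock: 12.05
eef_pos: [0.55, 0.1198, 0.167]
ee_rot: [[-0.875, -0.485, 0.001], [-0.485, 0.875, 0.0], [-0.0, -0.0, -1.0]]
contact_force: [-0.6, -0.5, -3.9]
finger_gap: 0.437
gripper_force: 62.0
```

```bash
python3 - <<'E'
from h import *
# bracket place estimate in tray frame
C=np.array([553.5,-224.4]); a=np.radians(18.45); ex=np.array([np.cos(a),np.sin(a)]); ey=np.array([-np.sin(a),np.cos(a)])
P=(C+ex*-67+ey*-66)/1000; print(P)
plan(P[0],P[1],.17,18.45)
g=grab('wrist'); zt=pose()[0][2]-.005+.013
c=big(masks(g)['white'])[0]; print(cv2.boundingRect(c),*rect(g,c,zt))
E
```

```text
[ 0.51083127 -0.30821157]
t 12.05 p [0.55   0.1198 0.167 ] yaw 118.99 | spin 1.117 then d [-2.624 -1.151 -0.02 ] rows 8.6 q [ 0.07  0.35 -0.09  1.13 -0.   -0.44] F [-0.6 -0.5 -3.9] gap 0.437 gf 62.0
(228, 133, 110, 255) [544.4 118.2] [112.1  40.1] 28.98
```

Call:
play_rows([
  {"dx": 0, "dy": 0, "dz": 0, "spin": 0.06},
  {"dx": 0, "dy": 0, "dz": 0, "spin": 0.09},
  {"dx": 0, "dy": 0, "dz": 0, "spin": 0.09},
  {"dx": 0, "dy": 0, "dz": 0, "spin": 0.09},
  {"dx": 0, "dy": 0, "dz": 0, "spin": 0.09},
  {"dx": 0, "dy": 0, "dz": 0, "spin": 0.09},
  {"dx": 0, "dy": 0, "dz": 0, "spin": 0.09},
  {"dx": 0, "dy": 0, "dz": 0, "spin": 0.09},
  {"dx": 0, "dy": 0, "dz": 0, "spin": 0.09},
  {"dx": 0, "dy": 0, "dz": 0, "spin": 0.09},
])

```text
clock: 13.1
eef_pos: [0.5492, 0.1197, 0.1651]
ee_rot: [[-0.647, 0.762, -0.003], [0.762, 0.647, -0.0], [0.002, -0.003, -1.0]]
contact_force: [0.9, 0.2, -3.0]
finger_gap: 0.439
gripper_force: 62.0
```

Call:
play_rows([
  {"dx": 0, "dy": 0, "dz": 0, "spin": 0.09},
  {"dx": 0, "dy": 0, "dz": 0, "spin": 0.09},
  {"dx": 0, "dy": 0, "dz": 0, "spin": 0.067},
  {"dx": -0.13, "dy": -0.06, "dz": 0, "spin": 0},
  {"dx": -0.24, "dy": -0.1, "dz": 0, "spin": 0},
  {"dx": -0.25, "dy": -0.11, "dz": 0, "spin": 0},
  {"dx": -0.25, "dy": -0.11, "dz": 0, "spin": 0},
  {"dx": -0.25, "dy": -0.11, "dz": 0, "spin": 0},
  {"dx": -0.25, "dy": -0.11, "dz": 0, "spin": 0},
  {"dx": -0.25, "dy": -0.11, "dz": 0, "spin": 0},
])

```text
clock: 14.1
eef_pos: [0.5248, -0.1456, 0.1653]
ee_rot: [[-0.317, 0.949, -0.003], [0.949, 0.317, 0.001], [0.002, -0.002, -1.0]]
contact_force: [1.2, 0.9, -3.4]
finger_gap: 0.438
gripper_force: 62.0
```

```bash
python3 - <<'E'
from h import *
plan(.5124,-.307,.17,18.45)
E
```

```text
t 14.1 p [ 0.5248 -0.1456  0.1653] yaw 18.46 | spin 0.0 then d [-0.994 -0.419 -0.032] rows 3.2 q [-0.42  0.33 -0.14  1.11  0.    0.83] F [ 1.2  0.9 -3.4] gap 0.438 gf 62.0
```

Call:
play_rows([
  {"dx": -0.25, "dy": -0.11, "dz": 0, "spin": 0},
  {"dx": -0.25, "dy": -0.11, "dz": 0, "spin": 0},
  {"dx": -0.24, "dy": -0.1, "dz": 0, "spin": 0},
  {"dx": -0.16, "dy": -0.07, "dz": 0, "spin": 0},
  {"dx": -0.1, "dy": -0.04, "dz": 0, "spin": 0},
  {"dx": 0, "dy": 0, "dz": 0, "spin": 0},
  {"dx": 0, "dy": 0, "dz": 0, "spin": 0},
  {"dx": 0, "dy": 0, "dz": 0, "spin": 0},
])

```text
clock: 14.9
eef_pos: [0.5123, -0.3058, 0.1665]
ee_rot: [[-0.318, 0.948, -0.001], [0.948, 0.318, 0.001], [0.001, -0.0, -1.0]]
contact_force: [0.4, 0.7, -3.1]
finger_gap: 0.442
gripper_force: 62.0
```

```bash
python3 - <<'E'
from h import *
plan(.5124,-.307,.17,18.45)
g=grab('wrist'); save(g,'w7.png'); np.save('w7.npy',g['frame'])
E
```

```text
t 14.9 p [ 0.5123 -0.3058  0.1665] yaw 18.52 | spin 0.001 then d [-0.008 -0.002 -0.023] rows 0.1 q [-0.67  0.41 -0.    1.16  0.    0.57] F [ 0.4  0.7 -3.1] gap 0.442 gf 62.0
```

View pics/w7.png

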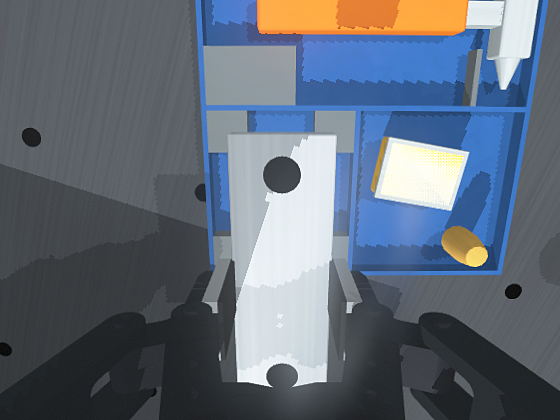

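The compartment's upper blocks are at pixels (209–247, 110–152) and (315–355, 110–152), and its lower ones start at row 236. The held bracket spans columns 228–336, with its far end at row 133. I'm casting those corners onto the z = 17 mm plane and the bracket onto its own height.

```bash
python3 - <<'E'
from h import *
g=grab('wrist'); p,w,R,o=pose(); f=g['frame'].astype(int)
ex=R[:2,1]; ey=R[:2,0]   # tray x ~ tool y, tray y ~ tool x
def rel(uv,z): P=(onplane(g,uv,z)[:,:2]-p[:2])*1000; return np.c_[P@ex,P@ey].round(1)
gr=lambda a: (a[...,2]-a[...,0])  # blue-ness
for r in (115,122,128): print('row',r,[(i,v) for i,v in zip(range(200,362,2),gr(f[r,200:362:2]).tolist()) if 0][:0], np.where(np.abs(np.diff((gr(f[r])>50).astype(int)))>0)[0].tolist())
for c in (222,340): print('col',c,np.where(np.abs(np.diff((gr(f[:,c])>50).astype(int)))>0)[0].tolist())
print('x inner upper blocks',rel([(247.5,125),(315,125)],.017).tolist())
print('y edges',rel([(222,152.5),(340,152.5),(222,236),(340,236)],.017).tolist())
zt=p[2]-.0055+.013
V=f.sum(2)
c=big(masks(g)['white'])[0]; print(cv2.boundingRect(c)); 
print('bracket corners rel tcp',rel([(228,133),(336,133),(232,133),(282,133)],zt).tolist(), 'edges',rel([(228.5,160),(336,160),(235,320),(328,320)],zt).tolist())
E
```

```text
row 115 [] [200, 206, 248, 313, 354, 529]
row 122 [] [200, 206, 248, 312, 354, 528]
row 128 [] [201, 206, 248, 312, 353, 527]
col 222 [45, 104, 110, 151, 229]
col 340 [33, 110, 152, 229]
x inner upper blocks [[-27.7, 54.7], [24.5, 54.7]]
y edges [[-48.4, 33.5], [44.7, 33.5], [-51.5, -36.6], [47.8, -36.6]]
(229, 135, 117, 253)
bracket corners rel tcp [[-20.6, 61.5], [18.4, 61.5], [-19.2, 61.5], [-1.1, 61.5]] edges [[-20.8, 51.7], [18.7, 51.7], [-20.9, -15.6], [18.2, -15.6]]
```

Call:
play_rows([
  {"dx": -0.016, "dy": -0.004, "dz": 0.15, "spin": 0},
  {"dx": 0, "dy": 0, "dz": 0.25, "spin": 0},
  {"dx": 0, "dy": 0, "dz": 0.25, "spin": 0},
  {"dx": 0, "dy": 0, "dz": 0.18, "spin": 0},
  {"dx": 0, "dy": 0, "dz": 0.08, "spin": 0},
  {"dx": 0, "dy": 0, "dz": 0, "spin": 0},
  {"dx": 0, "dy": 0, "dz": 0, "spin": 0},
])

```text
clock: 15.7
eef_pos: [0.5131, -0.3098, 0.0315]
ee_rot: [[-0.317, 0.948, 0.001], [0.948, 0.317, -0.001], [-0.001, 0.001, -1.0]]
contact_force: [0.9, -0.4, -3.5]
finger_gap: 0.437
gripper_force: 62.0
```

```bash
python3 - <<'E'
from h import *
g=grab('wrist'); save(g,'w8.png'); p=pose()[0]; plan(p[0],p[1],.0055,18.45)
E
```

```text
t 15.75 p [ 0.5133 -0.31    0.0318] yaw 18.47 | spin 0.0 then d [0.    0.    0.176] rows 0.5 q [-0.68  0.51 -0.22  0.83 -0.    0.57] F [-0.5 -0.4 -3.7] gap 0.443 gf 62.0
```

View pics/w8.png

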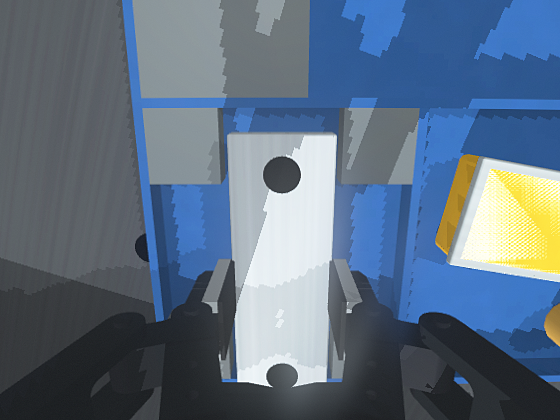

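The bracket (columns 228–336) is centred between the block edges (219 and 343), with its end about 7 mm short of the wall. Lowering gently.

Call:
play_rows([
  {"dx": 0, "dy": 0, "dz": 0.06, "spin": 0},
  {"dx": 0, "dy": 0, "dz": 0.06, "spin": 0},
  {"dx": 0, "dy": 0, "dz": 0.03, "spin": 0},
  {"dx": 0, "dy": 0, "dz": 0.01, "spin": 0},
  {"dx": 0, "dy": 0, "dz": 0.007, "spin": 0},
  {"dx": 0, "dy": 0, "dz": 0.005, "spin": 0},
  {"dx": 0, "dy": 0, "dz": 0, "spin": 0},
])

```text
clock: 16.45
eef_pos: [0.5121, -0.3093, 0.0057]
ee_rot: [[-0.317, 0.949, -0.0], [0.949, 0.317, -0.0], [-0.0, -0.0, -1.0]]
contact_force: [-8.6, 5.8, 19.4]
finger_gap: 0.44
gripper_force: 64.4
```

Call:
play_rows([
  {"dx": 0, "dy": 0, "dz": -0.004, "spin": 0},
  {"dx": 0, "dy": 0, "dz": 0, "spin": 0},
])

```text
clock: 16.65
eef_pos: [0.5122, -0.3093, 0.0057]
ee_rot: [[-0.317, 0.949, -0.0], [0.949, 0.317, 0.0], [0.0, -0.0, -1.0]]
contact_force: [-6.6, 3.4, 9.7]
finger_gap: 0.444
gripper_force: 63.6
```

Call:
play_rows([
  {"dx": 0, "dy": 0, "dz": 0, "spin": 0},
  {"dx": 0, "dy": 0, "dz": 0, "spin": 0},
  {"dx": 0, "dy": 0, "dz": 0, "spin": 0},
  {"dx": 0, "dy": 0, "dz": 0, "spin": 0},
  {"dx": 0, "dy": 0, "dz": 0, "spin": 0},
], fingers=85)

```text
clock: 17.15
eef_pos: [0.5125, -0.3096, 0.0051]
ee_rot: [[-0.316, 0.949, 0.0], [0.949, 0.316, -0.0], [-0.0, 0.0, -1.0]]
contact_force: [-0.6, 0.1, -0.3]
finger_gap: 0.666
gripper_force: 0.0
```

Call:
play_rows([
  {"dx": 0, "dy": 0, "dz": -0.08, "spin": 0},
  {"dx": 0, "dy": 0, "dz": -0.2, "spin": 0},
  {"dx": 0, "dy": 0, "dz": -0.3, "spin": 0},
  {"dx": 0, "dy": 0, "dz": -0.3, "spin": 0},
  {"dx": 0, "dy": 0, "dz": -0.3, "spin": 0},
  {"dx": 0.2, "dy": 0, "dz": -0.2, "spin": 0},
  {"dx": 0.2, "dy": 0, "dz": 0, "spin": 0},
  {"dx": 0, "dy": 0, "dz": 0, "spin": 0},
  {"dx": 0, "dy": 0, "dz": 0, "spin": 0},
])

```text
clock: 18.05
eef_pos: [0.4935, -0.2523, 0.213]
ee_rot: [[-0.317, 0.948, 0.001], [0.948, 0.317, -0.001], [-0.001, 0.001, -1.0]]
contact_force: [-0.7, -0.1, -1.4]
finger_gap: 0.668
gripper_force: 0.0
```

```bash
python3 - <<'E'
from h import *
g=grab('wrist'); save(g,'w9.png')
for c in big(masks(g)['white'])[:5]:
    if cv2.contourArea(c)>300: print(cv2.boundingRect(c),*rect(g,c,.013))
E
```

```text
(262, 181, 41, 114) [ 511.8 -309.7] [ 39.4 119.4] 18.49
(435, 33, 62, 122) [ 622.3 -127.6] [ 51.7 104.2] 18.6
(361, 196, 77, 58) [ 614.9 -258.5] [66.4 49.7] 8.63
(237, 20, 59, 46) [ 442.  -142.8] [49.1 35.9] 19.56
(311, 176, 32, 30) [ 535.8 -248.6] [29.8 28.3] 18.5
```

View pics/w9.png

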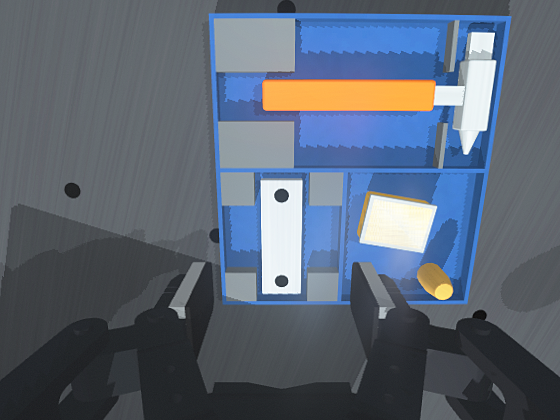

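The final view shows the bracket at pixels (262–303, 181–295), flat between its four blocks (39.4 × 119.4 mm at 18.5°, the tray's angle). The hammer is in its bay with its handle between the cheeks, the tin and nozzle are untouched, and the gripper is clear. Handing in.

```bash
python3 -c "
from rig import env
print(env.hand_in())"
```

```text
the job is handed in; nothing more can be done
None
```

The hammer and then the bracket were set flat in their own compartments and released, with the magnet, tin and nozzle left alone, and the job was handed in at about 18 s (no verdict was returned).

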